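Unclip the ink roller and lay it in its rest

TASK

Fetch the ink roller from the clip rack: roll it sideways, level, through the clips' open front, past the spring jaws and on to the bare rails, without forcing it up against the hoods. Then lift it and lay it gently in the V rest, a handle in each V and the drum hanging clear between them. Let go, and leave the tin, the gouge and the printing block where they are.

Things in the scene. Friction and masses are not known exactly. Their poses are not given: they have to be found in the camera images.
- roller_mid (a point): centre of the ink roller: black rubber drum 44 mm in diameter, 90 mm long, with a round wooden handle at each end, 22 mm in diameter, 50 mm long (190 mm over all; 0.22 to 0.45 kg). Its y axis runs along the roller; x and z turn as it rolls. Grip the drum across its diameter from above. It starts in the rack's clips, its axis along the rack's y axis, 60 mm above the bench
- rack: clip rack fixed to the bench. Origin on the bench below the clipped roller's centre; z up, y along the roller, -x out of the clips' open front (roughly towards the robot). Base x -80 to 32, y -90 to 90 mm, 12 mm thick; nothing taller lies between its two arms, which stand at y = 52 to 62 mm either side, 7 mm from the drum's ends. Each arm has a rail and, at its rear end, a clip
- rack_hoods (a point): mid-way between the two steel clips, at the height of the hoods' tops. Each clip (y = 52 to 76 mm either side) has a rigid leaf behind the handle and a rigid hood over it, its underside 73 and top 78 mm above the bench, reaching forward to x = -8.5 mm in the rack's frame: it blocks a straight pull upwards
- rack_jaws (a point): mid-way between the tops of the two sprung jaws, 57.5 mm above the bench, in front of the handles (y = 65 to 75 mm either side, x = -11 to -18 mm in the rack's frame). Each is hinged at its foot and folds down towards -x when the handle is pushed against it; about 10 N in all takes the roller level past both. They then spring up again
- rack_rails (a point): on the bare front part of the rails, mid-way between the arms, 49 mm above the bench, at x = -45 mm in the rack's frame. The handles slide or roll level along the rails. The roller's centre is past the jaws from x = -36 mm on and can lie on the rails as far as x = -58 mm, where end stops 7 mm high hold it
- rest: wooden roller rest fixed to the bench. Origin on the bench at its middle, z up, y along the line of its two Vs. Base 90 x 180 mm, 12 mm thick. Posts at y = 52 to 64 mm either side end in 90 degree V notches, 42 mm wide at the mouth, 66 mm above the bench. A roller lying in them has its centre 60 mm above the origin, its axis along y, 7 mm between drum and posts, drum clear of the base
- tin_mid (a point): middle of a closed metal ink tin, 68 mm in diameter and 55 mm tall, standing on the bench; leave alone
- gouge: carving gouge with a wooden handle, 200 mm long, 26 mm thick, lying on the bench between rack and rest; origin under its middle, its length along its x axis, handle towards -x; leave alone
- block_mid (a point): middle of a wooden printing block 100 x 75 x 22 mm lying on the bench; leave alone
There are look-alikes about, which are no part of the job. Of the things that look like the part that bears roller_mid, the smaller one is meant. What is shaped like the rest but blue is not meant.

How it is judged:
On the way:
1. the roller is past the jaws, level on or just above the bare rails in front of the clips (x of roller_mid in the frame of rack between -0.08 and -0.034 m and y of roller_mid in the frame of rack between -0.02 and 0.02 m and z of roller_mid in the frame of rack between 0.054 and 0.085 m and angle between the y axis of roller_mid and the y axis of rack, either way round below 0.2 rad), for 0.1 s.
At the end, for the whole second after the job is handed in: the roller lies still in the rest, let go, a handle in each V: its centre within 6 mm across and 12 mm along the rest's middle, 55 to 64 mm above the bench, its axis within 0.08 rad of the line of the Vs (x of roller_mid in the frame of rest between -0.006 and 0.006 m and y of roller_mid in the frame of rest between -0.012 and 0.012 m and z of roller_mid in the frame of rest between 0.055 and 0.064 m and angle between the y axis of roller_mid and the y axis of rest, either way round below 0.08 rad and linear speed of roller below 0.02 m/s and contact force between roller and the fingers below 0.1 N); the robot touches nothing.
It fails at once if the clips are wrenched (more than 60 N between roller and rack) (contact force between roller and rack above 60 N).
It fails at once if the roller is dropped or thrown (faster than 0.6 m/s while not held: a fall of about 20 mm) (linear speed of roller above 0.6 m/s and contact force between roller and the fingers below 0.1 N).
It fails at once if the tin, the gouge or the block is moved more than 25 mm (distance of any of tin_mid, gouge, block_mid from where it was at the start of the episode above 0.025 m).
It also fails if it takes over 48 s, if anything falls off the work surface, if the arm or the gripper's body presses on something with over 40 N, if the wrist force passes 120 N, or if a joint passes its speed limit or range.

ROBOT

A 7-joint arm with a two-finger parallel gripper is mounted at the origin on the work surface. World frame = base frame: x ahead of the robot, y to its left, z up, the work surface at z = 0. Lengths are in m, angles in rad, forces in N, time in s.
With the tool pointing down it reaches from about 0.425 to 0.875 m from the base axis. Payload 4.7 kg.
Tool frame: the origin (TCP) lies on the centre line of the jaws, within the pads' length; the fingertips stand 14 mm ahead of it and the grasp point (between the pads) lies 5 mm behind it; z points along the fingers, y is the line along which they close (so a half turn about z gives the same grasp; the last joint's range is limited). The gripper opens to 87 mm and grips with 3 to 60 N. Pads are 19 mm wide; open, the fingers measure 117 mm over their backs; the gripper's body (75 mm by 190 mm) begins 51 mm behind the grasp point.
Start: joints at [1.136, 0.321, -0.07, 1.45, 0.023, 1.371, -0.057], TCP at [0.282, -0.586, 0.237] pointing down, gripper open.
Joint ranges: [-2.86, 2.86], [-0.3, 2.09], [-1.38, 1.24], [0.06, 2.45], [-1.56, 4.7], [0.09, 2.05], [-2.69, 2.69]. Speed limits (rad/s): [2.57, 2.57, 3.14, 3.14, 3.14, 3.14, 3.14].

INTERFACE

Orientations are given as a rotation vector (axis times angle).
In Python, from bench import * gives the robot as it stands.
- The arm moves only by the shell command python3 -m jog 'ROWS' [FORCE]. ROWS is JSON, a list of rows, each an object of numbers: "claw": the finger opening in mm, from 0 to 87; "dx", "dy", "dz": the shift along the tool's x, y, z in mm; "spin": the turn about the tool's z in degrees. In form: [{"claw": .., "dx": .., "dy": .., "dz": .., "spin": ..}, ...]. A call has 1 to 20 rows; each row is the pose to reach, as a shift and turn from the pose commanded when the call began, along the tool's axes at that moment; what a row does not reach only later rows make up. A row lasts 1/12 s, in which the tool goes at most 41.7 mm and 7.16 degrees, less where a joint would pass 70% of its speed; a pose out of reach is approached as far as the arm can. A call with a gripper value outside its range is refused whole. The fingers move at their own pace and stop on an object; FORCE is the grip in N (left out, the last holds). Time passes only in rows, so rows that repeat a pose let the fingers close. It gives the time, the measured TCP pose, the force, the opening and the grip force at its end, in the units of the state.
- get_state(): the state, without advancing time (a new reading comes with each control period).
- get_image(name): name is "scene" or "top" or "wrist"; returns a dict with "frame" (420x560x3 uint8, red, green, blue), "depth" (420x560 float32, m along the optical axis (not along the pixel's ray), 0 where there is no reading), "K" (3x3 intrinsics, pixels), "T" (4x4, takes a point from camera to world coordinates); the wrist camera has in their place "mount" (4x4, takes a point from camera to tool coordinates, whose origin is the TCP and whose axes are the flange's). Camera axes: x right, y down, z forward; pixel columns grow to the right and rows downward; lengths in m; the calibration is good to about 2 mm. A picture is of the moment at which its call begins: read the wrist's pose just before it.
- close_job(): hands the job in; it is judged then, once.
The state is a dict: "time": time; "joint_positions": joint angles; "qd": joint speeds; "joint_torque": joint torques, N m; "position": TCP position; "tool_rot": TCP orientation; "ft_force": force on the tool from outside, world axes, zero at the start; "torque": the same for the moment, N m; "grip_width": opening from 0.0 (shut) to 1.0 (fully open); "grip_force": force on a finger pad.
Only numpy, scipy, OpenCV 4.12 (cv2) and the standard library are available. Lean on these libraries where they do the work, as an engineer would, in place of code of your own. Each camera call takes 0.05 s, during which the arm holds its last target. There are 200 camera calls.

## Working session

There is one attempt and no reset: what is moved stays moved. The work goes in short steps, Python scripts to look and compute and a shell command to move; the robot and the scene stay as the last step left them, time stands still between calls to the robot, and variables do not carry over. Pictures are saved under pics/ and viewed, at most 10 in all, crops included, and the job is handed in when it is done.

```bash
mkdir -p pics
cat > h.py <<'E'
from bench import *
import numpy as np, cv2
from scipy.spatial.transform import Rotation as R
def cam(n):
    s=get_state(); d=get_image(n)
    if 'T' not in d:
        A=np.eye(4); A[:3,:3]=R.from_rotvec(s['tool_rot']).as_matrix(); A[:3,3]=s['position']; d['T']=A@d['mount']
    return d
def save(d,f): cv2.imwrite('pics/'+f,d['frame'][:,:,::-1])
def pts(d):
    h,w=d['depth'].shape; u,v=np.meshgrid(np.arange(w),np.arange(h)); z=d['depth']; K=d['K']
    c=np.stack([(u-K[0,2])/K[0,0]*z,(v-K[1,2])/K[1,1]*z,z],-1)
    return c@d['T'][:3,:3].T+d['T'][:3,3]
E
python3 - <<'E'
from h import *
s=get_state(); print(s)
for n in('top','scene'):
    d=cam(n); save(d,n+'1.png'); np.savez('/tmp/'+n,**d); print(n,d['T'].round(3).tolist(),d['K'].tolist())
E
```

```text
{'time': 0.0, 'joint_positions': array([ 1.13609901,  0.32182569, -0.07012492,  1.45166097,  0.02263793,
        1.37081823, -0.05690531]), 'qd': array([-5.45312265e-04, -1.42044679e-05, -3.12642880e-04, -1.19714430e-03,
        3.93201306e-05, -8.80239265e-04, -1.12004933e-03]), 'joint_torque': array([ 1.23950493e-03, -4.91287851e+01, -4.03015343e-01, -3.12522840e+01,
       -6.39176066e-02,  4.36769729e-02,  1.66521213e-04]), 'position': array([ 0.28176038, -0.58516972,  0.23546713]), 'tool_rot': array([-3.06100362e+00, -6.98765244e-01,  8.59719991e-04]), 'ft_force': array([-0.59088349,  0.66871685,  1.23704664]), 'torque': array([-0.02630411, -0.0285188 ,  0.01535877]), 'grip_force': 0.0, 'grip_width': 1.0009983719035427}
top [[0.002, -0.981, 0.191, 0.335], [-1.0, 0.002, 0.022, 0.043], [-0.022, -0.191, -0.981, 0.976], [0.0, 0.0, 0.0, 1.0]] [[413.8879905598235, 0.0, 283.97995824326455], [0.0, 413.8879905598235, 206.88710116398636], [0.0, 0.0, 1.0]]
scene [[0.492, 0.473, -0.731, 1.47], [0.871, -0.276, 0.407, -0.468], [-0.01, -0.837, -0.547, 0.761], [0.0, 0.0, 0.0, 1.0]] [[529.1528350725811, 0.0, 282.985336122347], [0.0, 529.1528350725811, 206.47110560395967], [0.0, 0.0, 1.0]]
```

View pics/top1.png

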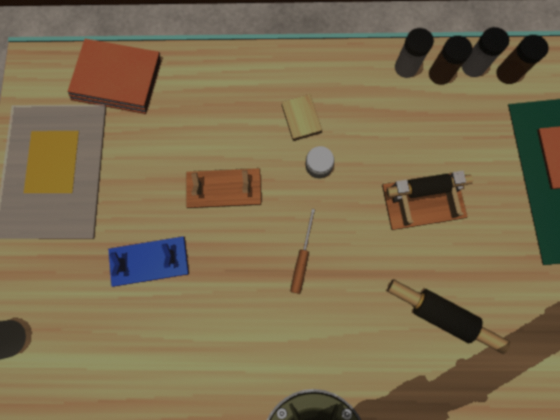

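View pics/scene1.png

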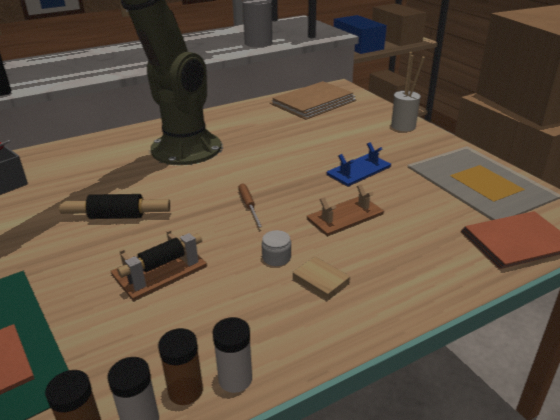

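The top view shows two rollers: one clipped in the rack at about (432,186), the smaller, and one loose on the bench at (447,315), larger. It also shows two rests: brown at (223,188) and blue at (148,261). The tin is at (320,161), the gouge at (304,250) and the block at (302,118). I choose the clipped roller and the brown rest.

Run:
```python
from h import *
d=dict(np.load('/tmp/top.npz')); P=pts(d); f=d['frame']; hsv=cv2.cvtColor(f,cv2.COLOR_RGB2HSV)
def box(n,r,zlo,zhi):
    m=np.zeros(f.shape[:2],bool); m[r[1]:r[3],r[0]:r[2]]=1
    m&=(P[...,2]>zlo)&(P[...,2]<zhi)
    q=P[m]; rc=cv2.minAreaRect(q[:,:2].astype(np.float32)*1000); print(n,m.sum(),np.round(rc[0],1),np.round(rc[1],1),round(rc[2],1),'z',np.percentile(q[:,2],[5,50,95]).round(4)); 
box('rackbase',(375,160,480,235),.006,.018)
box('restbase',(180,160,270,215),.006,.018)
box('restposts',(180,160,270,215),.045,.08)
box('tin',(300,140,340,180),.045,.07)
box('gouge',(285,200,325,300),.006,.05)
box('block',(275,90,330,145),.012,.03)
m=np.zeros(f.shape[:2],bool); m[165:205,385:475]=1
m2=m&(hsv[...,2]<45)&(P[...,2]>.06); q=P[m2]; print('drum',m2.sum(),cv2.minAreaRect(q[:,:2].astype(np.float32)*1000),np.percentile(q[:,2],[50,95,99]))
m3=m&(hsv[...,1]<60)&(hsv[...,2]>110)&(P[...,2]>.07); n,l,st,c=cv2.connectedComponentsWithStats(m3.astype(np.uint8))
for i in range(1,n):
  if st[i,4]>15: print('hood',c[i].round(),P[l==i].mean(0).round(4))
c=np.hstack([cv2.resize(f[155:240,370:490],(400,283)),cv2.resize(f[150:225,170:276],(400,283))]); cv2.imwrite('pics/crop1.png',c[:,:,::-1])
```

```text
rackbase 1809 [ 554.9 -264. ] [166.3 202.8] 1.0 z [0.0096 0.0126 0.0158]
restbase 2413 [577.4 212.3] [183.3 112.2] 88.3 z [0.0096 0.0128 0.0157]
restposts 259 [571.8 213.5] [ 52.7 128.9] 2.0 z [0.0464 0.0587 0.0666]
tin 596 [627.9 -18.1] [62.2 63.1] 44.8 z [0.0475 0.0555 0.0587]
gouge 585 [423.4  29.5] [ 57.  200.8] 87.1 z [0.014  0.0233 0.0275]
block 1219 [750.1  24.5] [101.5  74.9] 17.1 z [0.0188 0.0226 0.0255]
drum 709 ((476.5191955566406, -125.57609558105469), (66.6899185180664, 435.3271789550781), 31.280776977539062) [0.07944136 0.08351654 0.0846202 ]
hood [459. 177.] [ 0.5779 -0.3254  0.0786]
hood [402. 186.] [ 0.5554 -0.1969  0.0861]
```

View pics/crop1.png

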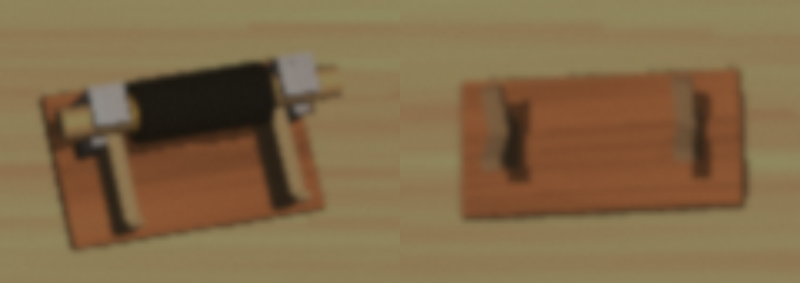

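The crop shows the roller clipped under two grey hoods, with the rails running towards the robot, and the brown rest with its two V posts. Next I refine the poses by colour and work out the approach.

```bash
cat >> h.py <<'E'
def plane(d,uv,z):
    uv=np.atleast_2d(uv).astype(float); r=np.c_[uv,np.ones(len(uv))]@np.linalg.inv(d['K']).T@d['T'][:3,:3].T
    o=d['T'][:3,3]; return o+r*((z-o[2])/r[:,2])[:,None]
def base(d,win,z=.012):
    f=d['frame']; hsv=cv2.cvtColor(cv2.medianBlur(f,3),cv2.COLOR_RGB2HSV)
    m=((hsv[...,0]<12)&(hsv[...,1]>110)&(hsv[...,2]>50)).astype(np.uint8)
    w=np.zeros_like(m); w[win[1]:win[3],win[0]:win[2]]=1; m*=w
    m=cv2.morphologyEx(m,cv2.MORPH_OPEN,np.ones((3,3)))
    c=np.vstack([x for x in cv2.findContours(m,cv2.RETR_EXTERNAL,cv2.CHAIN_APPROX_NONE)[0] if cv2.contourArea(x)>150])[:,0]
    rc=cv2.minAreaRect((plane(d,c,z)[:,:2]*1000).astype(np.float32)); return np.round(rc[0],1),np.round(rc[1],1),round(rc[2],2)
def go(target,ydir):
    """tool-frame dx,dy,dz (mm), spin (deg) from present pose to TCP target with tool y along ydir (mod 180)"""
    s=get_state(); A=R.from_rotvec(s['tool_rot']).as_matrix()
    v=A.T@np.append(ydir,0); a=np.degrees(np.arctan2(-v[0],v[1])); a=(a+90)%180-90
    return s['time'],(A.T@(np.array(target)-s['position'])*1000).round(1),round(a,2)
E
python3 - <<'E'
from h import *
d=dict(np.load('/tmp/top.npz'))
print(base(d,(375,160,480,235)),base(d,(180,160,270,215)))
s=get_state();print(R.from_rotvec(s['tool_rot']).as_matrix().round(3).tolist())
a=np.radians(10); print(go([.545,-.26,.235],[np.cos(a),np.sin(a)])); print(get_image('wrist')['mount'].round(3).tolist())
E
```

```text
Traceback (most recent call last):
  File "h.py", line 22, in base
    c=np.vstack([x for x in cv2.findContours(m,cv2.RETR_EXTERNAL,cv2.CHAIN_APPROX_NONE)[0] if cv2.contourArea(x)>150])[:,0]
      ~~~~~~~~~^^^^^^^^^^^^^^^^^^^^^^^^^^^^^^^^^^^^^^^^^^^^^^^^^^^^^^^^^^^^^^^^^^^^^^^^^^^^^^^^^^^^^^^^^^^^^^^^^^^^^^^
ValueError: need at least one array to concatenate
```

Run:
```python
from h import *
d=dict(np.load('/tmp/top.npz'))
hsv=cv2.cvtColor(cv2.medianBlur(d['frame'],3),cv2.COLOR_RGB2HSV)
print('base px',hsv[195,225],hsv[200,240],hsv[215,435],'bench',hsv[230,225],hsv[150,230])
a=np.radians(10)
s=get_state();print(R.from_rotvec(s['tool_rot']).as_matrix().round(3).tolist())
print(go([.545,-.26,.235],[np.cos(a),np.sin(a)])); print(get_image('wrist')['mount'].round(3).tolist())
```

```text
base px [ 11 162 132] [ 11 161 133] [ 12 164 137] bench [ 18 110 142] [ 23  93 143]
[[0.901, 0.434, -0.001], [0.434, -0.901, 0.001], [-0.0, -0.002, -1.0]]
(0.1, array([ 378.3, -178.8,    0.9]), np.float64(-74.28))
[[-0.0, -0.957, -0.288, 0.078], [1.0, -0.0, 0.001, -0.001], [-0.001, -0.288, 0.957, -0.148], [0.0, 0.0, 0.0, 1.0]]
```

```bash
sed -i 's/hsv\[...,0\]<12)&(hsv\[...,1\]>110)/hsv[...,0]<15)\&(hsv[...,1]>130)/' h.py
python3 -m jog '[{"dx":30,"dy":-14,"spin":-6},{"dx":60,"dy":-28,"spin":-12},{"dx":90,"dy":-43,"spin":-18},{"dx":120,"dy":-57,"spin":-24},{"dx":150,"dy":-71,"spin":-30},{"dx":180,"dy":-85,"spin":-36},{"dx":210,"dy":-99,"spin":-42},{"dx":240,"dy":-113,"spin":-48},{"dx":270,"dy":-128,"spin":-54},{"dx":300,"dy":-142,"spin":-60},{"dx":330,"dy":-156,"spin":-66},{"dx":360,"dy":-170,"spin":-72},{"dx":378,"dy":-179,"spin":-74},{"dx":378,"dy":-179,"spin":-74},{"dx":378,"dy":-179,"spin":-74}]' 25
python3 - <<'E'
from h import *
d=dict(np.load('/tmp/top.npz'))
print(base(d,(375,160,480,235)),base(d,(180,160,270,215)))
d=cam('wrist'); save(d,'w1.png'); np.savez('/tmp/w1',**d)
E
```

```text
(array([ 524.3, -253.9]), array([ 88.6, 152.9]), 9.23) (array([570.4, 211.1]), array([ 89.4, 180.4]), 2.6)$[0]: bad value
```

View pics/w1.png

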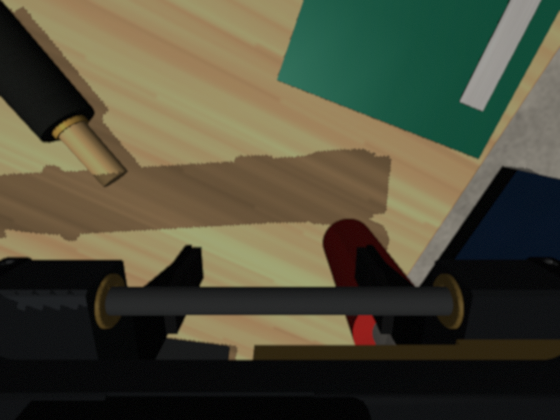

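The move was refused, apparently because every row needs every key. The wrist view is therefore still of the start pose: the large loose roller at top left and the mat at (430,80). The rest base measures 89x180 mm, matching its given size.

```bash
python3 -m jog '[{"claw":87,"dx":30,"dy":-14,"dz":0,"spin":-6},{"claw":87,"dx":60,"dy":-28,"dz":0,"spin":-12},{"claw":87,"dx":90,"dy":-43,"dz":0,"spin":-18},{"claw":87,"dx":120,"dy":-57,"dz":0,"spin":-24},{"claw":87,"dx":150,"dy":-71,"dz":0,"spin":-30},{"claw":87,"dx":180,"dy":-85,"dz":0,"spin":-36},{"claw":87,"dx":210,"dy":-99,"dz":0,"spin":-42},{"claw":87,"dx":240,"dy":-113,"dz":0,"spin":-48},{"claw":87,"dx":270,"dy":-128,"dz":0,"spin":-54},{"claw":87,"dx":300,"dy":-142,"dz":0,"spin":-60},{"claw":87,"dx":330,"dy":-156,"dz":0,"spin":-66},{"claw":87,"dx":360,"dy":-170,"dz":0,"spin":-72},{"claw":87,"dx":378,"dy":-179,"dz":0,"spin":-74},{"claw":87,"dx":378,"dy":-179,"dz":0,"spin":-74},{"claw":87,"dx":378,"dy":-179,"dz":0,"spin":-74}]' 25
python3 - <<'E'
from h import *
d=cam('wrist'); save(d,'w2.png'); np.savez('/tmp/w2',**d)
E
```

```text
time: 1.45
position: [0.5453, -0.2594, 0.2363]
tool_rot: [-2.024, -2.402, 0.001]
ft_force: [-0.2, -0.8, -0.8]
grip_width: 1.004
grip_force: 0.0
```

View pics/w2.png

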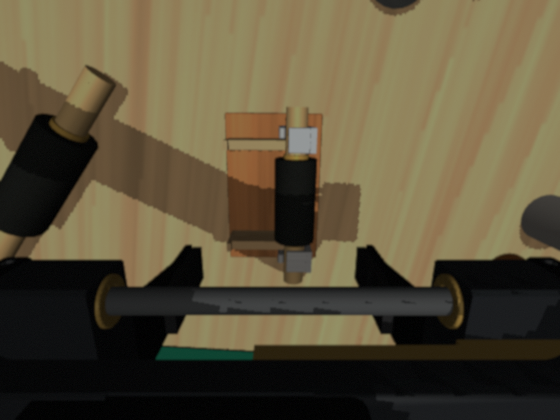

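The wrist view shows the roller at (295,200) lying almost along the image's vertical, hoods at (300,140) and (295,260), and rails to the left, on the robot side.

Run:
```python
from h import *
d=dict(np.load('/tmp/w2.npz')); f=d['frame']; P=pts(d)
print('base',base(d,(215,105,335,262)))
g=cv2.cvtColor(f,cv2.COLOR_RGB2GRAY)
m=(g<40).astype(np.uint8); m[:145]=0; m[252:]=0; m[:,:262]=0; m[:,332:]=0
m=cv2.morphologyEx(m,cv2.MORPH_OPEN,np.ones((9,9)))
c=max(cv2.findContours(m,0,1)[0],key=cv2.contourArea); rc=cv2.minAreaRect(c); print(rc)
w=plane(d,c[:,0],.06); r=cv2.minAreaRect((w[:,:2]*1000).astype(np.float32)); print('drum',r)
print('drum depth top',np.percentile(P[m>0][:,2],[50,90,98]))
hsv=cv2.cvtColor(f,cv2.COLOR_RGB2HSV)
mm=((hsv[...,1]<60)&(g>70)).astype(np.uint8); mm[:,:270]=0; mm[:,330:]=0; mm[:115]=0; mm[278:]=0
n,l,st,ce=cv2.connectedComponentsWithStats(mm)
for i in range(1,n):
    if st[i,4]>40: print('hood',st[i],ce[i].round(1),plane(d,ce[i],.078).round(4),np.median(P[l==i],0).round(4))
```

```text
base (array([ 521.3, -263.1]), array([199.8,  96.7]), 81.35)
((294.1142578125, 202.6300811767578), (40.756736755371094, 86.81015014648438), 1.2188751697540283)
drum ((562.721435546875, -267.3495178222656), (43.91401672363281, 96.86741638183594), 9.510078430175781)
drum depth top [0.07862248 0.08121592 0.08209487]
hood [279 126   7  13  81] [282.  132.4] [[ 0.5363 -0.1949  0.078 ]] [ 0.5368 -0.196   0.0563]
hood [288 127  29  27 757] [302.1 140.1] [[ 0.5564 -0.1986  0.078 ]] [ 0.5566 -0.1986  0.0775]
hood [286 252  26  21 474] [298.8 261.9] [[ 0.5773 -0.3249  0.078 ]] [ 0.5773 -0.3251  0.0777]
```

Run:
```python
from h import *
a=np.radians(9.4); print(go([.5625,-.262,.055],[np.cos(a),np.sin(a)]));print(R.from_rotvec(get_state()['tool_rot']).as_matrix().round(3).tolist())
```

```text
(1.5, array([ -3.7,  18. , 181.2]), np.float64(0.21))
[[-0.167, 0.986, -0.001], [0.986, 0.167, -0.001], [-0.001, -0.001, -1.0]]
```

```bash
python3 -m jog '[{"claw":87,"dx":-4,"dy":18,"dz":10,"spin":0.2},{"claw":87,"dx":-4,"dy":18,"dz":40,"spin":0.2},{"claw":87,"dx":-4,"dy":18,"dz":70,"spin":0.2},{"claw":87,"dx":-4,"dy":18,"dz":100,"spin":0.2},{"claw":87,"dx":-4,"dy":18,"dz":130,"spin":0.2},{"claw":87,"dx":-4,"dy":18,"dz":155,"spin":0.2},{"claw":87,"dx":-4,"dy":18,"dz":170,"spin":0.2},{"claw":87,"dx":-4,"dy":18,"dz":178,"spin":0.2},{"claw":87,"dx":-4,"dy":18,"dz":181,"spin":0.2},{"claw":87,"dx":-4,"dy":18,"dz":181,"spin":0.2},{"claw":87,"dx":-4,"dy":18,"dz":181,"spin":0.2}]'
python3 -m jog '[{"claw":60,"dx":0,"dy":0,"dz":0,"spin":0},{"claw":52,"dx":0,"dy":0,"dz":0,"spin":0},{"claw":50,"dx":0,"dy":0,"dz":0,"spin":0},{"claw":50,"dx":0,"dy":0,"dz":0,"spin":0},{"claw":50,"dx":0,"dy":0,"dz":0,"spin":0}]' 15
```

```text
time: 2.42
position: [0.5638, -0.2624, 0.0568]
tool_rot: [2.03, 2.395, 0.0]
ft_force: [0.2, -0.2, 0.8]
grip_width: 0.997
grip_force: 0.0
time: 2.83
position: [0.5635, -0.2613, 0.0559]
tool_rot: [2.029, 2.398, -0.0]
ft_force: [0.6, -0.3, 0.9]
grip_width: 0.705
grip_force: 0.0
```

```bash
python3 -m jog '[{"claw":30,"dx":0,"dy":0,"dz":0,"spin":0},{"claw":30,"dx":0,"dy":0,"dz":0,"spin":0},{"claw":30,"dx":0,"dy":0,"dz":0,"spin":0},{"claw":30,"dx":0,"dy":0,"dz":0,"spin":0},{"claw":30,"dx":0,"dy":0,"dz":0,"spin":0},{"claw":30,"dx":0,"dy":0,"dz":0,"spin":0},{"claw":30,"dx":0,"dy":0,"dz":0,"spin":0}]' 15
```

```text
time: 3.42
position: [0.5633, -0.2613, 0.0556]
tool_rot: [-2.029, -2.398, 0.0]
ft_force: [-0.6, 0.9, -0.3]
grip_width: 0.504
grip_force: 15.0
```

```bash
python3 -m jog '[{"claw":30,"dx":0,"dy":0,"dz":-0.5,"spin":0},{"claw":30,"dx":0,"dy":0,"dz":-0.5,"spin":0},{"claw":30,"dx":0,"dy":-2,"dz":-0.5,"spin":0},{"claw":30,"dx":0,"dy":-4,"dz":-0.5,"spin":0},{"claw":30,"dx":0,"dy":-6,"dz":-0.5,"spin":0},{"claw":30,"dx":0,"dy":-8,"dz":-0.5,"spin":0},{"claw":30,"dx":0,"dy":-10,"dz":-0.5,"spin":0}]' 30
python3 -m jog '[{"claw":30,"dx":0,"dy":-2,"dz":0,"spin":0},{"claw":30,"dx":0,"dy":-4,"dz":0,"spin":0},{"claw":30,"dx":0,"dy":-6,"dz":0,"spin":0},{"claw":30,"dx":0,"dy":-8,"dz":0,"spin":0},{"claw":30,"dx":0,"dy":-10,"dz":0,"spin":0}]'
```

```text
time: 4.0
position: [0.5545, -0.2624, 0.0563]
tool_rot: [2.028, 2.397, 0.003]
ft_force: [5.3, 0.1, -4.8]
grip_width: 0.497
grip_force: 30.0
time: 4.42
position: [0.5463, -0.2641, 0.0575]
tool_rot: [2.025, 2.395, 0.005]
ft_force: [6.8, 1.4, -0.6]
grip_width: 0.501
grip_force: 30.0
```

```bash
python3 -m jog '[{"claw":30,"dx":0,"dy":-2,"dz":0,"spin":0},{"claw":30,"dx":0,"dy":-4,"dz":0,"spin":0},{"claw":30,"dx":0,"dy":-7,"dz":0,"spin":0},{"claw":30,"dx":0,"dy":-10,"dz":0,"spin":0},{"claw":30,"dx":0,"dy":-13,"dz":0,"spin":0},{"claw":30,"dx":0,"dy":-16,"dz":0,"spin":0},{"claw":30,"dx":0,"dy":-19,"dz":0,"spin":0},{"claw":30,"dx":0,"dy":-22,"dz":0,"spin":0},{"claw":30,"dx":0,"dy":-25,"dz":0,"spin":0},{"claw":30,"dx":0,"dy":-26,"dz":0,"spin":0},{"claw":30,"dx":0,"dy":-26,"dz":-1,"spin":0},{"claw":30,"dx":0,"dy":-26,"dz":-3,"spin":0},{"claw":30,"dx":0,"dy":-26,"dz":-4,"spin":0},{"claw":30,"dx":0,"dy":-26,"dz":-4,"spin":0}]'
python3 - <<'E'
from h import *
d=cam('top'); np.savez('/tmp/t2',**d)
w=cam('wrist'); np.savez('/tmp/w3',**w); s=cam('scene')['frame'][210:310,80:240]
c=np.hstack([cv2.resize(w['frame'],(400,300)),cv2.resize(s,(400,300))]); cv2.imwrite('pics/p3.png',c[:,:,::-1])
print(go([.5704,.2111,.2],[np.cos(np.radians(2.6)),np.sin(np.radians(2.6))]))
E
```

```text
time: 5.58
position: [0.5177, -0.2689, 0.06]
tool_rot: [-2.029, -2.398, 0.001]
ft_force: [0.4, -0.2, -3.5]
grip_width: 0.499
grip_force: 30.0
(5.7333, array([ 464.7,  131.2, -140.1]), np.float64(6.92))
```

View pics/p3.png

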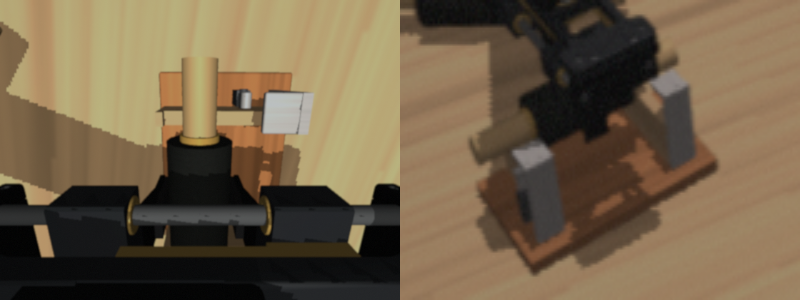

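The roller is past the jaws and hangs in the grip over the bare rails, clear of the hoods (handle end at (200,60) in the left panel). I measure where it sits in the hand and lift.

```bash
python3 - <<'E'
from h import *
d=dict(np.load('/tmp/w3.npz')); f=d['frame'];hsv=cv2.cvtColor(f,cv2.COLOR_RGB2HSV)
m=d['T']@np.linalg.inv(d['mount']) if 'mount' in d else None
print(hsv[60:240:6,280].tolist())
Pz=pts(d); Ti=np.linalg.inv(m)
for v in range(66,240,6):
    p=Pz[v,280]; print(v,(Ti[:3]@np.append(p,1)*1000).round(1),end=' ')
E
python3 -m jog '[{"claw":30,"dx":0,"dy":0,"dz":-10,"spin":0},{"claw":30,"dx":0,"dy":0,"dz":-25,"spin":0},{"claw":30,"dx":0,"dy":0,"dz":-45,"spin":0},{"claw":30,"dx":0,"dy":0,"dz":-70,"spin":0},{"claw":30,"dx":0,"dy":0,"dz":-95,"spin":0},{"claw":30,"dx":0,"dy":0,"dz":-120,"spin":0},{"claw":30,"dx":0,"dy":0,"dz":-135,"spin":0},{"claw":30,"dx":0,"dy":0,"dz":-140,"spin":0}]' 40
```

```text
[[25, 85, 185], [25, 85, 186], [25, 85, 186], [25, 86, 186], [28, 89, 186], [27, 90, 186], [27, 90, 186], [27, 92, 186], [27, 92, 186], [27, 90, 186], [27, 90, 186], [27, 90, 186], [27, 90, 186], [27, 92, 186], [26, 92, 186], [26, 93, 186], [26, 93, 186], [26, 93, 186], [26, 93, 186], [26, 93, 186], [26, 95, 186], [25, 94, 187], [21, 108, 134], [22, 152, 185], [22, 165, 74], [45, 18, 28], [30, 18, 28], [45, 18, 29], [45, 18, 29], [30, 9, 29]]
66 [108.8  -0.2  58.6] 72 [105.8  -0.2  60.9] 78 [102.4  -0.2  60.8] 84 [ 91.9  -0.5 -14.7] 90 [ 89.7  -0.5 -14.9] 96 [ 87.5  -0.5 -15. ] 102 [ 85.2  -0.5 -15.9] 108 [ 82.9  -0.5 -14.9] 114 [ 80.6  -0.5 -14.5] 120 [ 78.3  -0.5 -14.8] 126 [ 75.9  -0.5 -14.8] 132 [ 73.5  -0.5 -13.9] 138 [ 71.2  -0.5 -15.9] 144 [ 68.6  -0.4 -13.9] 150 [ 66.   -0.4 -13.3] 156 [ 63.6  -0.4 -14.1] 162 [ 61.1  -0.4 -14.4] 168 [ 58.7  -0.4 -15.2] 174 [ 55.9  -0.4 -14.2] 180 [ 53.3  -0.4 -14.4] 186 [ 50.8  -0.4 -14.8] 192 [ 48.1  -0.4 -14.9] 198 [ 46.1  -0.4 -17.3] 204 [ 44.2  -0.4 -20.2] 210 [ 43.   -0.5 -25.1] 216 [ 40.9  -0.5 -26.6] 222 [ 38.1  -0.5 -26.1] 228 [ 35.8  -0.5 -26.9] 234 [ 32.4  -0.5 -24.7] time: 6.4
position: [0.5197, -0.2694, 0.2042]
tool_rot: [2.025, 2.394, 0.001]
ft_force: [0.6, -0.8, -3.7]
grip_width: 0.499
grip_force: 40.0
```

Run:
```python
from h import *
print(go([.5704,.2111,.2],[np.cos(np.radians(2.6)),np.sin(np.radians(2.6))]))
```

```text
(6.4, array([465.5, 129.6,   2.9]), np.float64(6.93))
```

```bash
python3 -m jog '[{"claw":30,"dx":10,"dy":3,"dz":0,"spin":0},{"claw":30,"dx":30,"dy":8,"dz":0,"spin":0.5},{"claw":30,"dx":58,"dy":16,"dz":0,"spin":1},{"claw":30,"dx":88,"dy":24,"dz":0,"spin":1.5},{"claw":30,"dx":118,"dy":33,"dz":0,"spin":2},{"claw":30,"dx":148,"dy":41,"dz":0,"spin":2.5},{"claw":30,"dx":178,"dy":49,"dz":0,"spin":3},{"claw":30,"dx":208,"dy":58,"dz":0,"spin":3.5},{"claw":30,"dx":238,"dy":66,"dz":0,"spin":4},{"claw":30,"dx":268,"dy":74,"dz":0,"spin":4.5},{"claw":30,"dx":298,"dy":83,"dz":0,"spin":5},{"claw":30,"dx":328,"dy":91,"dz":0,"spin":5.5},{"claw":30,"dx":358,"dy":99,"dz":0,"spin":6},{"claw":30,"dx":388,"dy":108,"dz":0,"spin":6.5},{"claw":30,"dx":418,"dy":116,"dz":0,"spin":6.9},{"claw":30,"dx":445,"dy":124,"dz":0,"spin":6.9},{"claw":30,"dx":460,"dy":128,"dz":0,"spin":6.9},{"claw":30,"dx":467,"dy":130,"dz":0,"spin":6.9},{"claw":30,"dx":467,"dy":130,"dz":0,"spin":6.9},{"claw":30,"dx":467,"dy":130,"dz":0,"spin":6.9}]'
python3 - <<'E'
from h import *
w=cam('wrist'); np.savez('/tmp/w4',**w); save(w,'w4.png')
print(go([.5704,.2111,.2],[np.cos(np.radians(2.6)),np.sin(np.radians(2.6))]))
P=pts(w); Ti=w['mount']@np.linalg.inv(w['T'])
print([(v,(Ti[:3]@np.append(P[v,280],1)*1000).round(1)) for v in (90,130,170,194,204,214)])
E
```

```text
time: 8.07
position: [0.5683, 0.2123, 0.1989]
tool_rot: [-2.17, -2.271, 0.004]
ft_force: [0.3, -0.4, -5.0]
grip_width: 0.498
grip_force: 40.0
(8.1167, array([-0.2,  1.6, -0.8]), np.float64(-0.08))
[(90, array([ 89.6,  -0.5, -14.9])), (130, array([ 74.2,  -0.5, -14.9])), (170, array([ 57.6,  -0.5, -14.9])), (194, array([ 47.5,  -0.5, -16.5])), (204, array([ 43.8,  -0.5, -19.4])), (214, array([ 41.4,  -0.5, -25.9]))]
```

View pics/w4.png

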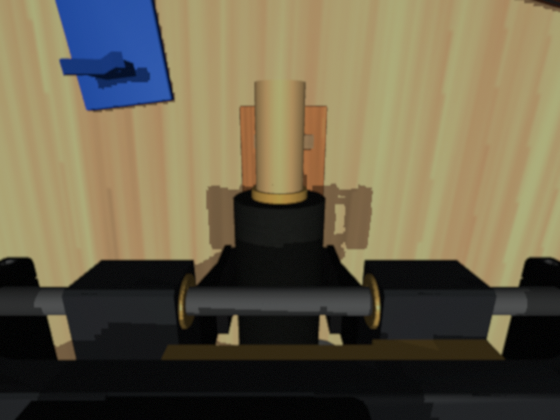

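The wrist view shows the roller held over the brown rest. The rest's far edge runs from (241,107) to (327,106), with part of a post at (308,142). The blue look-alike is at upper left (115,55).

Run:
```python
from h import *
w=dict(np.load('/tmp/w4.npz')); p=plane(w,[(241,107),(327,106)],.012); print(p.round(4)); a=np.radians(2.6)
e=p.mean(0)[:2]; print('centre from far edge',e-.09*np.array([-np.sin(a),np.cos(a)]), np.degrees(np.arctan2(*(p[1]-p[0])[[1,0]])))
print(go([.5704,.2128,.2],[np.cos(a),np.sin(a)]))
```

```text
[[0.5247 0.2988 0.012 ]
 [0.6118 0.3037 0.012 ]]
centre from far edge [0.57232568 0.21135312] 3.242175595098171
(8.1167, array([ 1.5,  1.6, -0.8]), np.float64(-0.08))
```

```bash
python3 -m jog '[{"claw":30,"dx":1.5,"dy":2.2,"dz":10,"spin":-0.2},{"claw":30,"dx":1.5,"dy":2.2,"dz":30,"spin":-0.2},{"claw":30,"dx":1.5,"dy":2.2,"dz":55,"spin":-0.2},{"claw":30,"dx":1.5,"dy":2.2,"dz":80,"spin":-0.2},{"claw":30,"dx":1.5,"dy":2.2,"dz":105,"spin":-0.2},{"claw":30,"dx":1.5,"dy":2.2,"dz":120,"spin":-0.2},{"claw":30,"dx":1.5,"dy":2.2,"dz":130,"spin":-0.2},{"claw":30,"dx":1.5,"dy":2.2,"dz":134,"spin":-0.2},{"claw":30,"dx":1.5,"dy":2.2,"dz":136,"spin":-0.2},{"claw":30,"dx":1.5,"dy":2.2,"dz":136,"spin":-0.2},{"claw":30,"dx":1.5,"dy":2.2,"dz":136,"spin":-0.2}]'
python3 -m jog '[{"claw":30,"dx":0,"dy":0,"dz":1,"spin":0},{"claw":30,"dx":0,"dy":0,"dz":2,"spin":0},{"claw":30,"dx":0,"dy":0,"dz":3,"spin":0},{"claw":30,"dx":0,"dy":0,"dz":4,"spin":0},{"claw":30,"dx":0,"dy":0,"dz":5,"spin":0},{"claw":30,"dx":0,"dy":0,"dz":5,"spin":0}]'
```

```text
time: 9.03
position: [0.572, 0.215, 0.0652]
tool_rot: [2.166, 2.274, 0.003]
ft_force: [0.0, -0.1, -3.6]
grip_width: 0.494
grip_force: 40.0
time: 9.53
position: [0.5709, 0.2147, 0.0587]
tool_rot: [-2.166, -2.275, 0.001]
ft_force: [0.1, 0.1, -3.9]
grip_width: 0.498
grip_force: 40.0
```

```bash
python3 -m jog '[{"claw":30,"dx":-1,"dy":0,"dz":0.5,"spin":0},{"claw":30,"dx":-1,"dy":0,"dz":1,"spin":0},{"claw":30,"dx":-1,"dy":0,"dz":1.5,"spin":0},{"claw":30,"dx":-1,"dy":0,"dz":2,"spin":0},{"claw":30,"dx":-1,"dy":0,"dz":2,"spin":0},{"claw":30,"dx":-1,"dy":0,"dz":2,"spin":0}]'
```

```text
time: 10.03
position: [0.5711, 0.2138, 0.057]
tool_rot: [2.166, 2.275, -0.0]
ft_force: [0.3, 0.3, -4.6]
grip_width: 0.494
grip_force: 40.0
```

```bash
python3 -m jog '[{"claw":30,"dx":0,"dy":0,"dz":0.5,"spin":0},{"claw":30,"dx":0,"dy":0,"dz":1,"spin":0},{"claw":30,"dx":0,"dy":0,"dz":1.5,"spin":0},{"claw":30,"dx":0,"dy":0,"dz":1.5,"spin":0},{"claw":30,"dx":0,"dy":0,"dz":1.5,"spin":0}]'
python3 -m jog '[{"claw":30,"dx":0,"dy":0,"dz":0.5,"spin":0},{"claw":30,"dx":0,"dy":0,"dz":1,"spin":0},{"claw":30,"dx":0,"dy":0,"dz":1,"spin":0},{"claw":30,"dx":0,"dy":0,"dz":1,"spin":0}]'
```

```text
time: 10.45
position: [0.5718, 0.2139, 0.056]
tool_rot: [2.166, 2.275, 0.002]
ft_force: [0.8, 0.5, -0.8]
grip_width: 0.494
grip_force: 40.0
time: 10.78
position: [0.5722, 0.214, 0.0555]
tool_rot: [2.165, 2.274, 0.003]
ft_force: [1.5, 0.1, 4.9]
grip_width: 0.496
grip_force: 40.0
```

The force shows the roller seated in the Vs, so I release.

```bash
python3 -m jog '[{"claw":30,"dx":0,"dy":0,"dz":-0.5,"spin":0},{"claw":30,"dx":0,"dy":0,"dz":-0.5,"spin":0},{"claw":46,"dx":0,"dy":0,"dz":-0.5,"spin":0},{"claw":50,"dx":0,"dy":0,"dz":-0.5,"spin":0},{"claw":60,"dx":0,"dy":0,"dz":-0.5,"spin":0},{"claw":75,"dx":0,"dy":0,"dz":-0.5,"spin":0},{"claw":80,"dx":0,"dy":0,"dz":-0.5,"spin":0},{"claw":80,"dx":0,"dy":0,"dz":-0.5,"spin":0},{"claw":80,"dx":0,"dy":0,"dz":-0.5,"spin":0},{"claw":80,"dx":0,"dy":0,"dz":-0.5,"spin":0},{"claw":80,"dx":0,"dy":0,"dz":-0.5,"spin":0},{"claw":80,"dx":0,"dy":0,"dz":-0.5,"spin":0}]' 5
```

```text
time: 11.78
position: [0.5711, 0.2138, 0.055]
tool_rot: [2.166, 2.275, -0.0]
ft_force: [0.7, 0.3, 0.4]
grip_width: 0.916
grip_force: 0.0
```

```bash
python3 -m jog '[{"claw":80,"dx":0,"dy":0,"dz":-4,"spin":0},{"claw":80,"dx":0,"dy":0,"dz":-15,"spin":0},{"claw":80,"dx":0,"dy":0,"dz":-35,"spin":0},{"claw":80,"dx":0,"dy":0,"dz":-65,"spin":0},{"claw":80,"dx":0,"dy":0,"dz":-95,"spin":0},{"claw":80,"dx":0,"dy":0,"dz":-125,"spin":0},{"claw":80,"dx":-10,"dy":0,"dz":-155,"spin":0},{"claw":80,"dx":-35,"dy":0,"dz":-175,"spin":0},{"claw":80,"dx":-65,"dy":0,"dz":-180,"spin":0},{"claw":80,"dx":-80,"dy":0,"dz":-180,"spin":0},{"claw":80,"dx":-80,"dy":0,"dz":-180,"spin":0},{"claw":80,"dx":-80,"dy":0,"dz":-180,"spin":0}]'
python3 - <<'E'
from h import *
w=cam('wrist'); save(w,'w5.png'); P=pts(w); g=cv2.cvtColor(w['frame'],cv2.COLOR_RGB2GRAY)
m=(P[...,2]>.035)&(P[...,2]<.09)&(P[...,0]>.5)&(P[...,0]<.64)&(P[...,1]>.09)&(P[...,1]<.34)
k=m&(g<45); h=m&(g>=60)&(P[...,2]>.067)
for n,q in(('drum',P[k]),('handles',P[h])): print(n,len(q),cv2.minAreaRect((q[:,:2]*1000).astype(np.float32)),np.percentile(q[:,2],[50,95]))
E
```

```text
time: 12.78
position: [0.5754, 0.133, 0.2361]
tool_rot: [2.168, 2.272, 0.001]
ft_force: [-0.3, 0.7, -0.4]
grip_width: 0.918
grip_force: 0.0
drum 4229 ((571.1126098632812, 211.9255828857422), (42.56895446777344, 92.14682006835938), 1.668916940689087) [0.07867995 0.08159689]
handles 1793 ((571.178466796875, 212.79147338867188), (21.22087860107422, 189.72727966308594), 3.2723450660705566) [0.06963718 0.07180351]
```

View pics/w5.png

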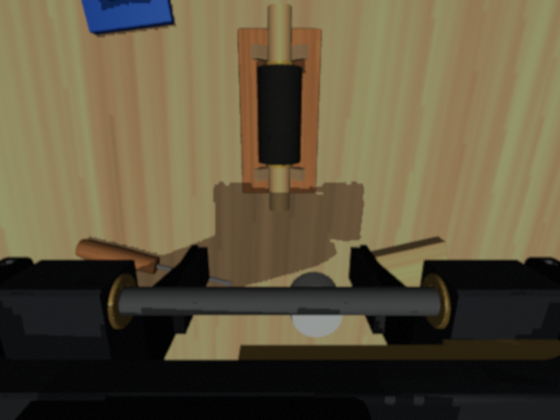

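The roller lies in both Vs at (280,115), with the drum clear between the posts at (280,50) and (278,173). Its handle tops are about 71 mm up, so its centre is about 60 mm up. In plan it is at (571,212) mm, against (571,211) for the rest.

```bash
python3 -c "
from bench import *
print(close_job())"
```

```text
the job is handed in; nothing more can be done
None
```

The ink roller was drawn level past the jaws, lifted and laid in the brown V rest. It measured about 1 mm from the rest's middle, centre about 60 mm up; I let go, kept clear of the tin, gouge and block, and handed in at about 13 s, with no verdict returned.

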